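Open the pressure cap of the wine dispenser

ROBOT

A 6-joint arm with a two-finger parallel gripper is mounted at the origin on a cart in front of the work surface, level with it; the furniture and walls round the work are solid. World frame = base frame: x ahead of the robot, y to its left, z up, the work surface at z = 0. Lengths are in m, angles in rad, forces in N, time in s.
With the tool pointing down it reaches from about 0.425 to 0.95 m from the base axis. Payload 3.5 kg.
Tool frame: the origin (TCP) lies midway between the tips of the shut fingers; the grasp point (between the pads) lies 19 mm behind it; x points along the fingers, y is the direction in which the jaws open and shut, and the axes are right-handed (so a half turn about x gives the same grasp; the last joint's range is limited). The gripper opens to 85 mm and grips with 20 to 120 N. Pads are 22 mm wide; open, the fingers measure 114 mm over their backs; the gripper's body (76 mm by 85 mm) begins 54 mm behind the grasp point. The pads swing forward as they close: fully open they stand 13 mm farther back than shut.
Start: joints at [1.195, 0.286, 1.577, -0, 1.279, -0.15], TCP at [0.151, 0.658, 0.231] pointing down, gripper open.
Joint ranges: [-2.77, 2.77], [-0.9, 2.22], [0.21, 2.48], [-1.53, 4.67], [0.24, 2.81], [-2.84, 2.84]. Speed limits (rad/s): [2.79, 2.79, 3.14, 3.14, 3.14, 3.14].

INTERFACE

Orientations are given as a unit quaternion [x, y, z, w].
In Python, from plant import ctrl, vision gives the robot as it stands. The module is installed in compiled form; this text tells all that it offers.
- The arm moves only by the tool play_rows, never from a script. Its arguments are lists of equal length, an entry for each row: "claw": the closure in counts, from 0 (fully open) to 255 (shut); "travel": the shift along the tool's x, y, z in m, a list of three; "dr": the turn, a rotation vector about the tool's x, y, z in rad, a list of three. In form: {"claw": [claw, ...], "travel": [[tx, ty, tz], ...], "dr": [[wx, wy, wz], ...]}. A call has 1 to 20 rows; each row is the pose to reach, as a shift and turn from the pose measured when the call began, along the tool's axes at that moment; what a row does not reach only later rows make up. A row lasts 1/10 s, in which the tool goes at most 50 mm and 8.59 degrees, less where a joint would pass 70% of its speed; a pose out of reach is approached as far as the arm can. A call with a gripper value outside its range is refused whole. The fingers move at their own pace and stop on an object; "force" is the grip in N (left out, the last holds). Time passes only in rows, so rows that repeat a pose let the fingers close. It gives the time, the measured TCP pose, the force and the opening at its end, in the units of the state.
- ctrl.get_state(): the state, without advancing time (a new reading comes with each control period).
- vision.read_camera(name): name is "scene" or "top" or "wrist"; returns a dict with "img" (420x560x3 uint8, red, green, blue), "range_z" (420x560 float32, m along the optical axis (not along the pixel's ray), 0 where there is no reading), "K" (3x3 intrinsics, pixels), "world_to_cam" (4x4, takes a point from world to camera coordinates). Camera axes: x right, y up, looking along -z (the intrinsics and any distortion apply to the point x, -y, -z); pixel columns grow to the right and rows downward; lengths in m; the calibration is good to about 2 mm. A picture is of the moment at which its call begins.
- ctrl.sign_off(): hands the job in, once; it reports no verdict.
The state is a dict: "time": time; "qpos": joint angles; "dq": joint speeds; "joint_efforts": joint torques, N m; "eef_pos": TCP position; "tcp_rot": TCP orientation; "contact_force": force on the tool from outside, world axes, zero at the start; "wrist_torque": the same for the moment, N m; "opening": opening from 0.0 (shut) to 1.0 (fully open).
Only numpy, scipy, OpenCV 4.12 (cv2) and the standard library are available. Lean on these libraries where they do the work, as an engineer would, in place of code of your own. Each camera call takes 0.05 s, during which the arm holds its last target.

TASK

The tabletop wine dispenser is to be refilled, so take off its red pressure cap: turn the cap anticlockwise, gently, until you feel the first stop, and leave it up in that notch for two seconds so that the pressure can go. Then press it down, turn it on past the stop until it comes free, lift it off and stand it upright in the middle of the oval tray. Never force the cap against its stops or ram it down, set it down gently, and leave the bottles, glasses and candle as they are.

Things in the scene. Friction and masses are not known exactly. Their poses are not given: they have to be found in the camera images.
- dispenser: Tabletop wine dispenser, fixed: upright stainless canister 140 mm in diameter, shoulder 142 mm high; small tap on its -x side (reaches 104 mm from the axis, below 112 mm), a carrying loop on its +y and -y sides (99 mm from the axis, 115 mm high), a round gauge. Origin: centre of its foot on the table, z up along the axis; the filler neck and its cap sit on this axis.
- neck_top (a point): Middle of the top of the filler neck's flange (63 mm in diameter), on the dispenser's axis, 165 mm above its foot, hidden under the cap at the start. The neck was welded on at no set angle: its stops have no fixed direction against the tap or the loops, nor against this point's axes, and can only be felt.
- cap: Red pressure cap, 74 mm in diameter, 0.15 to 0.25 kg, shut on the neck at the start. Origin: on its axis at the skirt's lower rim, then 154.5 mm above the dispenser's foot; z up. Two lugs inside the skirt run in cam tracks under the neck's flange; a spring pushes the cap up (9 N when shut, 5 N in the first stop's notch). It opens anticlockwise seen from above; friction 0.1 to 0.3 N m.
- cap_grip (a point): On the cap's axis, 36 mm above its origin, in its grip: a block 56 mm long along the cap's x, 40 mm wide along its y, flat-sided, from 20 to 48 mm above the origin. After 0.45 to 0.8 rad of turning (how much is not known) the cap meets the first stop, a hard tooth. On the last 0.35 rad the spring lifts the cap 2.5 mm into the notch, if the hand lets it rise; let go there, it rises by itself and stays.
- cap_plate (a point): On the cap's axis, 20 mm above its origin: upper side of its flat top plate, on which the grip stands and fingertips may press. To pass the tooth the cap must be held at least 5 mm below its height in the notch (11 N; at 8 mm, about 15 N, it meets the flange hard). Then it turns on freely: 0.54 to 0.71 rad past the first stop it comes free and springs up; a hard end stop follows at 0.71 rad.
- cap_foot (a point): On the cap's axis, 14 mm below its origin: underside of the black sprung seal (36 mm in diameter) when it hangs free. The cap stands on this seal when it is put down, the skirt's rim 14 mm above the ground. To clear the neck a freed cap must be lifted 25 mm straight up.
- tray: Dark blue enamelled oval tray, fixed flat on the table, 126 mm along its x, 172 mm along its y. Origin: centre of its underside; the flat floor is 2 mm above it, the rim 12 mm.
- green_bottle: Bystander: green wine bottle, 73 mm in diameter, 296 mm tall; origin at the centre of its foot.
- half_bottle: Bystander: dark half bottle with a red capsule, 62 mm in diameter, 241 mm tall; origin at the centre of its foot.
- tumbler: Bystander: clear tumbler, 80 mm in diameter, 90 mm tall; origin at the centre of its foot.
- wine_glass: Bystander: clear stemmed wine glass, 83 mm in diameter, 207 mm tall; origin at the centre of its foot.
- candle: Bystander: white pillar candle, 64 mm in diameter, 94 mm tall; origin at the centre of its foot.
Things that resemble listed ones, but are neither listed nor needed, are in the scene too. Of the things like the cap, leave any that is blue; of the rest the larger one is meant.

How it is judged:
By the outcome, as a careful person would: the job done as asked, in the order asked, and still so for the second after the job is handed in, with the robot touching nothing.
It also fails if it takes over 72 s, if anything falls off the work surface, if the arm or the gripper's body presses on something with over 40 N, if the wrist force passes 120 N, or if a joint passes its speed limit or range.

## Working session

There is one attempt and no reset: what is moved stays moved. The work goes in short steps, Python scripts to look and compute and a tool call to move; the robot and the scene stay as the last step left them, time stands still between calls to the robot, and variables do not carry over. Pictures are saved under pics/ and viewed, and the job is handed in when it is done.

Besides the shell and the picture viewer there is one more tool, called after "Emit:" in YAML: its name, and indented under it one key for each argument. play_rows: Moves the arm, as the interface text tells. Its arguments: {"type":"object","properties":{"claw":{"type":"array","items":{"type":"number"}},"travel":{"type":"array","items":{"type":"array","items":{"type":"number"}}},"dr":{"type":"array","items":{"type":"array","items":{"type":"number"}}},"force":{"type":"number"}},"required":["claw","travel","dr"]}

```bash
mkdir -p pics; python3 - <<'E'
from plant import ctrl, vision
import cv2,numpy as np,pickle
s=ctrl.get_state();print({k:np.round(v,4) for k,v in s.items()})
d={}
for n in ["scene","top","wrist"]:
    r=vision.read_camera(n);d[n]=r
    cv2.imwrite(f"pics/{n}0.png",r["img"][:,:,::-1]);print(n,r["K"].tolist(),np.round(r["world_to_cam"],4).tolist(), [k for k in r])
pickle.dump(d,open("v0.pkl","wb"))
E
```

```text
{'time': np.float64(0.0), 'qpos': array([ 1.195 ,  0.2872,  1.5781, -0.    ,  1.2786, -0.15  ]), 'dq': array([-0.0012,  0.0003,  0.0011, -0.0013,  0.0001,  0.0001]), 'joint_efforts': array([-4.00000e-04, -4.05986e+01, -2.92624e+01, -1.00000e-04,
        5.80000e-03,  0.00000e+00]), 'eef_pos': array([0.1509, 0.6573, 0.23  ]), 'tcp_rot': array([ 0.0789,  0.7028, -0.0805,  0.7024]), 'contact_force': array([0.5774, 0.2474, 0.7528]), 'wrist_torque': array([-0.0445, -0.0683,  0.012 ]), 'opening': np.float64(1.0016)}
scene [[402.43905220689817, 0.0, 284.9731562746132], [0.0, 402.43905220689817, 212.67303066380396], [0.0, 0.0, 1.0]] [[0.5959, -0.8026, -0.0281, -0.3653], [0.3388, 0.2195, 0.9149, -0.2989], [-0.7281, -0.5547, 0.4027, -1.0377], [0.0, 0.0, 0.0, 1.0]] ['img', 'range_z', 'K', 'world_to_cam']
top [[481.5766397471743, 0.0, 282.5832431465872], [0.0, 481.5766397471743, 200.87210551067614], [0.0, 0.0, 1.0]] [[0.4139, -0.9102, -0.0141, -0.2656], [0.7839, 0.3485, 0.5138, -0.5065], [-0.4627, -0.2237, 0.8578, -1.2105], [0.0, 0.0, 0.0, 1.0]] ['img', 'range_z', 'K', 'world_to_cam']
wrist [[313.6074211281932, 0.0, 286.09100411191014], [0.0, 313.6074211281932, 208.8892821357692], [0.0, 0.0, 1.0]] [[0.2243, 0.9745, -0.0031, -0.6724], [-0.9257, 0.2121, -0.3132, 0.0405], [-0.3045, 0.0731, 0.9497, -0.3803], [0.0, 0.0, 0.0, 1.0]] ['img', 'range_z', 'K', 'world_to_cam']
```

View pics/scene0.png

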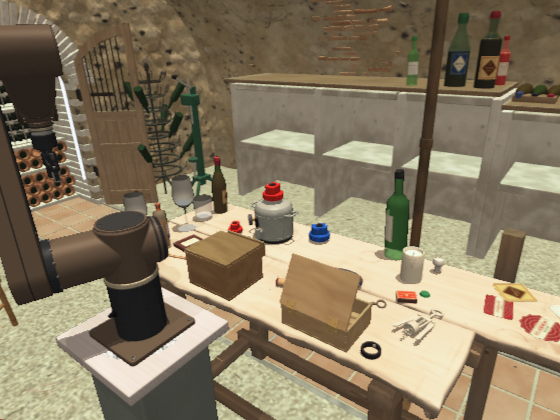

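View pics/top0.png

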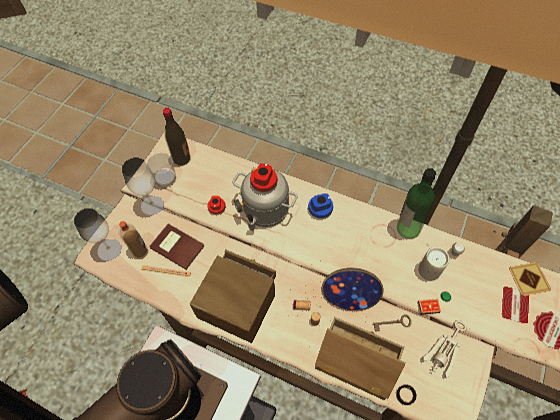

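View pics/wrist0.png

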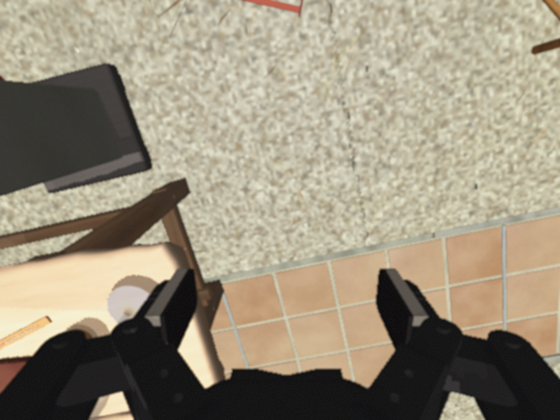

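Candidates for the cap in the top view: red on the canister (263,176), small red on the table (216,204), and blue (320,205). The red one on the canister is the larger one that isn't blue, and it sits on the dispenser. The tray is at (352,289). Next: an enlarged crop and measurements.

```bash
cat > h.py <<'E'
import numpy as np,cv2
def ray(r,u,v):
    K=r["K"];T=r["world_to_cam"];R=T[:3,:3];t=T[:3,3]
    d=np.array([(u-K[0,2])/K[0,0],-(v-K[1,2])/K[1,1],-1.0])
    return -R.T@t, R.T@d
def onplane(r,u,v,z):
    c,d=ray(r,u,v); return c+d*(z-c[2])/d[2]
def pts(r,mask):
    v,u=np.nonzero(mask&(r["range_z"]>0)); Z=r["range_z"][v,u];K=r["K"];T=r["world_to_cam"]
    p=np.stack([(u-K[0,2])/K[0,0]*Z,-(v-K[1,2])/K[1,1]*Z,-Z],1)
    return (p-T[:3,3])@T[:3,:3], u,v
E
python3 - <<'E'
from h import *
import pickle
d=pickle.load(open("v0.pkl","rb"))
for n,box in [("top",(195,140,345,245)),("scene",(215,160,340,260))]:
    x0,y0,x1,y1=box
    c=d[n]["img"][y0:y1,x0:x1,::-1]; cv2.imwrite(f"pics/{n}_crop0.png",cv2.resize(c,None,fx=5,fy=5,interpolation=cv2.INTER_CUBIC))
    img=d[n]["img"].astype(int)
    red=(img[...,0]>120)&(img[...,1]<70)&(img[...,2]<70)
    P,u,v=pts(d[n],red)
    k=(u>x0)&(u<x1)&(v>y0)&(v<y1)
    P=P[k];u=u[k];v=v[k]
    for lo,hi in [(0,.08),(.15,.168),(.168,.18),(.18,.197),(.197,.215)]:
        m=(P[:,2]>lo)&(P[:,2]<hi)
        if m.sum()>3: print(n,lo,m.sum(),P[m].min(0).round(4),P[m].max(0).round(4),P[m].mean(0).round(4), u[m].mean(),v[m].mean())
r=d["top"]
# tray
img=r["img"]; hsv=cv2.cvtColor(img,cv2.COLOR_RGB2HSV)
m=np.zeros(img.shape[:2],np.uint8); 
P,u,v=pts(r,np.ones(m.shape,bool))
sub=img[262:318,315:390].astype(int)
mk=((sub[...,2]>sub[...,0]+8)|(sub.sum(2)<150)).astype(np.uint8)
mk=cv2.morphologyEx(mk,cv2.MORPH_CLOSE,np.ones((7,7)))
cs,_=cv2.findContours(mk,0,2,);c=max(cs,key=cv2.contourArea)
h=cv2.convexHull(c)
w=np.array([onplane(r,a+315,b+262,0.012)[:2] for a,b in h[:,0]])
e=cv2.fitEllipse((w*1000).astype(np.float32));print("tray",e, w.mean(0))
E
```

```text
top 0 155 [0.5135 0.152  0.0135] [0.5622 0.2036 0.0457] [0.5358 0.1753 0.0296] 215.92903225806452 204.21290322580646
top 0.15 4 [0.572  0.0081 0.1643] [0.596  0.0745 0.168 ] [0.584  0.0447 0.1662] 258.75 182.25
top 0.168 174 [0.5638 0.0018 0.169 ] [0.6318 0.0742 0.1797] [0.5918 0.0299 0.1737] 264.5574712643678 180.39655172413794
top 0.18 7 [0.5674 0.0171 0.1801] [0.6272 0.0677 0.197 ] [0.5951 0.0376 0.1873] 262.2857142857143 175.85714285714286
top 0.197 157 [0.5711 0.0187 0.1971] [0.6265 0.0571 0.2072] [0.5965 0.0369 0.2025] 262.484076433121 172.45859872611464
scene 0 86 [0.5149 0.1538 0.0081] [0.5603 0.2    0.0455] [0.5322 0.1701 0.0282] 235.46511627906978 227.46511627906978
scene 0.15 50 [0.5622 0.0033 0.1547] [0.613  0.0467 0.1675] [0.5822 0.0192 0.1616] 273.98 198.26
scene 0.168 83 [0.5605 0.0022 0.1684] [0.6228 0.0679 0.1799] [0.585  0.025  0.1741] 273.04819277108436 194.34939759036143
scene 0.18 64 [0.5698 0.0186 0.1801] [0.6236 0.0526 0.1965] [0.5858 0.0302 0.188 ] 271.84375 190.265625
scene 0.197 59 [0.5731 0.0215 0.1974] [0.6252 0.0585 0.205 ] [0.5938 0.0363 0.2014] 271.7457627118644 185.67796610169492
tray ((455.99871826171875, -302.68695068359375), (113.7507553100586, 197.52549743652344), 12.07956600189209) [ 0.44567359 -0.29531009]
```

View pics/top_crop0.png

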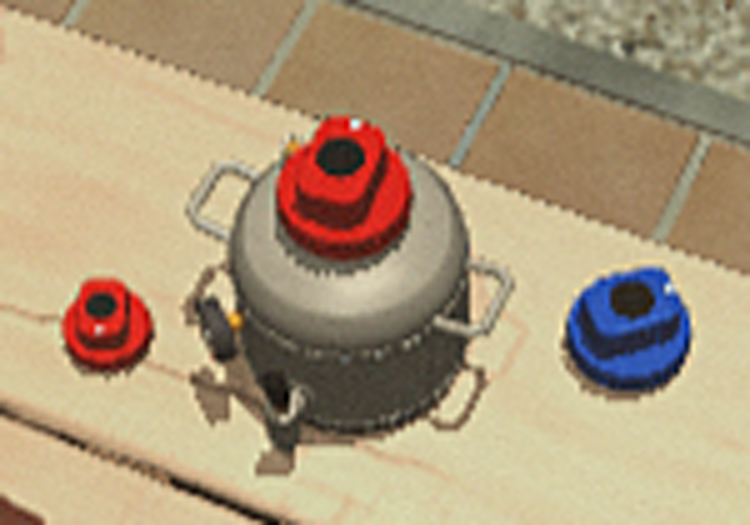

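View pics/scene_crop0.png

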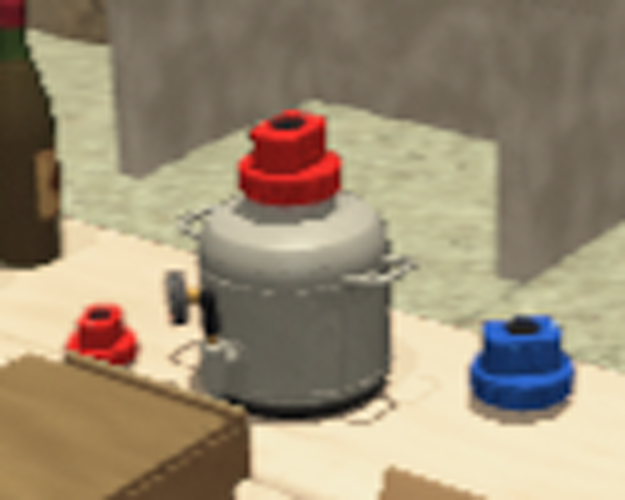

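```bash
python3 - <<'E'
from h import *
import pickle
d=pickle.load(open("v0.pkl","rb"))
for n in ["top","scene"]:
    r=d[n];img=r["img"].astype(int)
    P,u,v=pts(r,np.ones(img.shape[:2],bool))
    c=img[v,u]
    m=(abs(P[:,0]-.5975)<.06)&(abs(P[:,1]-.038)<.06)&(P[:,2]>.199)&(P[:,2]<.21)
    q=P[m]; print(n,"gripz",np.median(q[:,2]),cv2.minAreaRect((q[:,:2]*1000).astype(np.float32)))
    for (a,b) in [(.005,.03)]:pass
r=d["top"];img=r["img"]
P,u,v=pts(r,np.ones(img.shape[:2],bool))
Z=np.zeros(img.shape[:2]);Z[v,u]=P[:,2];X=Z*0;Y=Z*0;X[v,u]=P[:,0];Y[v,u]=P[:,1]
print("heights around: ")
for nm,(x0,y0,x1,y1) in dict(green=(395,165,440,240),half=(160,105,190,165),candle=(418,245,448,282),box=(190,245,280,342),openbox=(315,315,405,400),tray=(315,262,390,318)).items():
    z=Z[y0:y1,x0:x1];k=z>.02 if nm!="tray" else (z>.005)
    print(nm,z.max().round(3),[np.percentile(A[y0:y1,x0:x1][k],[2,50,98]).round(3) for A in (X,Y)])
c=img[255:325,305:400,::-1];cv2.imwrite("pics/tray0.png",cv2.resize(c,None,fx=7,fy=7,interpolation=cv2.INTER_CUBIC))
zz=np.clip(Z[255:325,305:400]/.03,0,1)*255;cv2.imwrite("pics/trayz.png",cv2.resize(zz.astype(np.uint8),None,fx=7,fy=7,interpolation=0))
E
```

```text
top gripz 0.20292282575292264 ((599.7481079101562, 39.01142883300781), (58.33373260498047, 39.95477294921875), 3.477863311767578)
scene gripz 0.2026685631104262 ((601.77001953125, 41.25599670410156), (57.058448791503906, 38.4564323425293), 0.6172454357147217)
heights around: 
green 0.298 [array([0.675, 0.692, 0.779]), array([-0.43 , -0.382, -0.347])]
half 0.245 [array([0.598, 0.642, 0.673]), array([0.345, 0.365, 0.403])]
candle 0.099 [array([0.573, 0.593, 0.631]), array([-0.505, -0.476, -0.448])]
box 0.126 [array([0.209, 0.28 , 0.382]), array([-0.106, -0.03 ,  0.059])]
openbox 0.186 [array([0.213, 0.252, 0.345]), array([-0.467, -0.379, -0.284])]
tray 0.068 [array([0.338, 0.463, 0.531]), array([-0.377, -0.29 , -0.215])]
```

View pics/tray0.png

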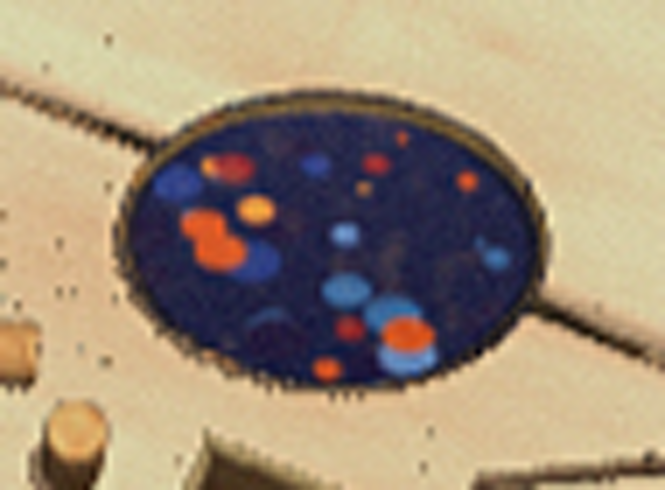

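View pics/trayz.png

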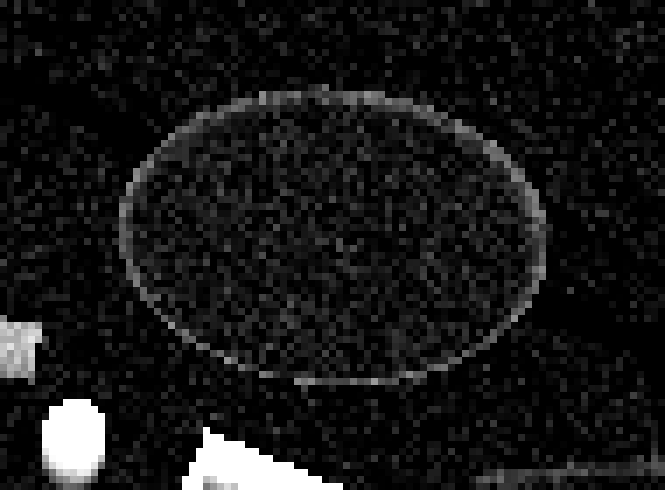

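```bash
python3 - <<'E'
from h import *
import pickle
d=pickle.load(open("v0.pkl","rb"))
for n in ["top","scene"]:
    r=d[n];P,u,v=pts(r,np.ones(r["img"].shape[:2],bool))
    dx=P[:,0]-.456;dy=P[:,1]+.30
    rr=np.hypot(dx,dy)
    m=(rr<.1)&(P[:,2]>.0075)&(P[:,2]<.016)
    for it in range(3):
        q=P[m][:,:2]; e=cv2.fitEllipse((q*1000).astype(np.float32))
        (cx,cy),(a,b),th=e; t=np.radians(th); Q=P[:,:2]*1000-[cx,cy]
        A=Q@[np.cos(t),np.sin(t)];B=Q@[-np.sin(t),np.cos(t)]
        f=np.hypot(A/(a/2),B/(b/2)); m=(abs(f-1)<.09)&(P[:,2]>.0065)&(P[:,2]<.018)
    print(n,m.sum(),e)
    k=(P[:,2]>.1)&(P[:,0]<.42)&(P[:,0]>.2)&(P[:,1]<-.2)&(P[:,1]>-.5)
    if k.sum(): print("lid",P[k].min(0),P[k].max(0),P[k&(P[:,2]>.16)].mean(0))
    # cap disc: plate
    k=(np.hypot(P[:,0]-.599,P[:,1]-.039)<.05)&(P[:,2]>.158)&(P[:,2]<.18)
    q=P[k]; 
    # outer-radius circle LSQ on side points
    s=(np.hypot(q[:,0]-.599,q[:,1]-.039)>.033)&(q[:,2]<.172)
    from scipy.optimize import least_squares
    o=least_squares(lambda p:np.hypot(q[s,0]-p[0],q[s,1]-p[1])-.037,[.599,.039],loss='soft_l1',f_scale=.002);print("cap",s.sum(),o.x)
    k=(np.hypot(P[:,0]-.599,P[:,1]-.039)<.085)&(P[:,2]>.02)&(P[:,2]<.125)&(np.hypot(P[:,0]-.599,P[:,1]-.039)>.06)
    q=P[k];o=least_squares(lambda p:np.hypot(q[:,0]-p[0],q[:,1]-p[1])-.07,[.599,.039],loss='soft_l1',f_scale=.002);print("can",k.sum(),o.x)
E
```

```text
top 234 ((459.2528076171875, -296.152587890625), (121.86194610595703, 166.0838623046875), 23.736003875732422)
lid [ 0.22576687 -0.47063994  0.10001037] [ 0.27897976 -0.28151181  0.18635367] [ 0.26805244 -0.37765429  0.17315856]
cap 80 [0.60138313 0.03880471]
can 962 [0.60209846 0.03978466]
scene 44 ((485.1572265625, -319.69647216796875), (79.02438354492188, 110.93675231933594), 163.13706970214844)
lid [ 0.22537302 -0.46825654  0.10004671] [ 0.27783896 -0.27724543  0.18481689] [ 0.26747677 -0.379223    0.17167781]
cap 46 [0.60069983 0.04168346]
can 970 [0.60214968 0.04329621]
```

```bash
cat >> h.py <<'E'
from scipy.spatial.transform import Rotation as Ro
def move(s,pos,yaw_y=None):
    """rel shift/rotvec in tool frame to reach world pos with tool x down, tool y at world angle yaw_y"""
    R=Ro.from_quat(s["tcp_rot"]).as_matrix()
    tr=R.T@(np.array(pos)-s["eef_pos"])
    y=np.array([np.cos(yaw_y),np.sin(yaw_y),0]);x=np.array([0,0,-1.]);z=np.cross(x,y)
    G=np.stack([x,y,z],1)
    return tr.round(4),Ro.from_matrix(R.T@G).as_rotvec().round(4)
def yaw(s):
    R=Ro.from_quat(s["tcp_rot"]).as_matrix();return np.arctan2(R[1,1],R[0,1])
E
python3 - <<'E'
from h import *
from plant import ctrl
s=ctrl.get_state();R=Ro.from_quat(s["tcp_rot"]).as_matrix();print(R.round(3),yaw(s))
import pickle
T=pickle.load(open("v0.pkl","rb"))["wrist"]["world_to_cam"];print("cam",(R.T@(-T[:3,:3].T@T[:3,3]-s["eef_pos"])).round(3), "look",R.T@(-T[2,:3]))
for y in (np.pi/2+.04,-np.pi/2+.04): print(move(s,[.601,.040,.29],y))
print(move(s,[.1509,.6573,.30],yaw(s)))
E
```

```text
[[-0.001  0.224  0.975]
 [-0.002  0.975 -0.224]
 [-1.    -0.002 -0.   ]] 1.3450084144353567
cam [-0.142 -0.001 -0.08 ] look [ 0.94960095 -0.00124948  0.31345889]
(array([-0.059 , -0.5011,  0.5769]), array([-0.2658, -0.0006,  0.0018]))
(array([-0.059 , -0.5011,  0.5769]), array([2.8758e+00, 2.7000e-03, 8.0000e-04]))
(array([-0.0698, -0.0002, -0.    ]), array([-0.    , -0.0003,  0.0019]))
```

Emit:
play_rows:
  claw: [0, 0, 0, 0, 0, 0, 0, 0, 0, 0, 0, 0, 0, 0, 0, 0, 0, 0, 0, 0]
  travel:
    - [-0.05, 0, 0]
    - [-0.08, 0, 0]
    - [-0.08, -0.5, 0.577]
    - [-0.08, -0.5, 0.577]
    - [-0.08, -0.5, 0.577]
    - [-0.08, -0.5, 0.577]
    - [-0.08, -0.5, 0.577]
    - [-0.08, -0.5, 0.577]
    - [-0.08, -0.5, 0.577]
    - [-0.08, -0.5, 0.577]
    - [-0.08, -0.5, 0.577]
    - [-0.08, -0.5, 0.577]
    - [-0.08, -0.5, 0.577]
    - [-0.08, -0.5, 0.577]
    - [-0.08, -0.5, 0.577]
    - [-0.08, -0.5, 0.577]
    - [-0.08, -0.5, 0.577]
    - [-0.08, -0.5, 0.577]
    - [-0.08, -0.5, 0.577]
    - [-0.08, -0.5, 0.577]
  dr:
    - [0.15, 0, 0]
    - [0.3, 0, 0]
    - [2.875, 0, 0]
    - [2.875, 0, 0]
    - [2.875, 0, 0]
    - [2.875, 0, 0]
    - [2.875, 0, 0]
    - [2.875, 0, 0]
    - [2.875, 0, 0]
    - [2.875, 0, 0]
    - [2.875, 0, 0]
    - [2.875, 0, 0]
    - [2.875, 0, 0]
    - [2.875, 0, 0]
    - [2.875, 0, 0]
    - [2.875, 0, 0]
    - [2.875, 0, 0]
    - [2.875, 0, 0]
    - [2.875, 0, 0]
    - [2.875, 0, 0]

```text
time: 2.15
eef_pos: [0.6014, 0.0402, 0.3102]
tcp_rot: [-0.706, -0.013, 0.708, -0.014]
contact_force: [-0.9, 0.1, 0.7]
opening: 1.001
```

```bash
python3 - <<'E'
from h import *
from plant import ctrl,vision
import pickle
s=ctrl.get_state();print(s["time"],s["eef_pos"].round(4),yaw(s),s["qpos"].round(3),s["contact_force"].round(2),s["wrist_torque"].round(3))
r=vision.read_camera("wrist");pickle.dump(r,open("w1.pkl","wb"));cv2.imwrite("pics/w1.png",r["img"][:,:,::-1])
E
```

```text
2.15 [0.6014 0.0402 0.3102] -1.5325300298962536 [-0.101  0.08   1.671 -0.002  1.393  1.432] [-0.87  0.11  0.66] [ 0.014 -0.015  0.023]
```

View pics/w1.png

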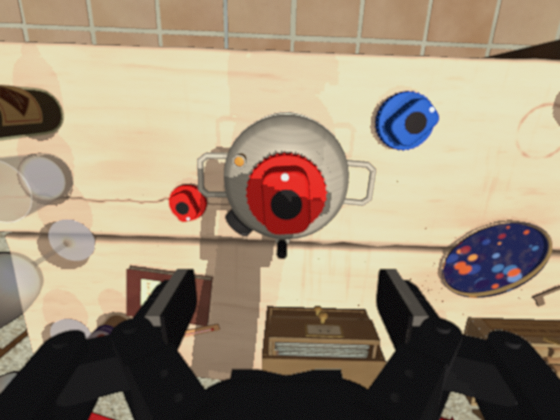

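```bash
cat > meas.py <<'E'
from h import *
from scipy.optimize import least_squares
def meas(r,c0,z0=.1545,save=None):
    P,u,v=pts(r,np.ones(r["img"].shape[:2],bool)); col=r["img"][v,u].astype(int)
    red=(col[:,0]>col[:,1]*1.8+20); near=np.hypot(P[:,0]-c0[0],P[:,1]-c0[1])<.06
    pl=P[near&red&(abs(P[:,2]-z0-.02)<.006)]; 
    g=near&(abs(P[:,2]-z0-.048)<.006); gp=P[g]
    print("plate z",np.median(pl[:,2]).round(4),"grip z",np.median(gp[:,2]).round(4),len(gp))
    hull=cv2.convexHull((pl[:,:2]*1000).astype(np.float32))[:,0]
    print("enclosing",cv2.minEnclosingCircle(hull))
    print("rect",cv2.minAreaRect((gp[:,:2]*1000).astype(np.float32)))
    # contour of cap rgb at plate plane
    return pl,gp
E
python3 - <<'E'
from meas import *
import pickle
r=pickle.load(open("w1.pkl","rb"))
pl,gp=meas(r,(.601,.04))
P,u,v=pts(r,np.ones(r["img"].shape[:2],bool))
m=(np.hypot(P[:,0]-.46,P[:,1]+.296)<.1)&(P[:,2]>.0075)&(P[:,2]<.016)
for it in range(3):
    q=P[m][:,:2]; e=cv2.fitEllipse((q*1000).astype(np.float32))
    (cx,cy),(a,b),th=e; t=np.radians(th); Q=P[:,:2]*1000-[cx,cy]
    A=Q@[np.cos(t),np.sin(t)];B=Q@[-np.sin(t),np.cos(t)]
    f=np.hypot(A/(a/2),B/(b/2)); m=(abs(f-1)<.09)&(P[:,2]>.0065)&(P[:,2]<.018)
print("tray",m.sum(),e)
x0,y0,x1,y1=230,135,345,240
cv2.imwrite("pics/w1c.png",cv2.resize(r["img"][y0:y1,x0:x1,::-1],None,fx=5,fy=5,interpolation=cv2.INTER_CUBIC))
# can shoulder: 
q=P[(np.hypot(P[:,0]-.601,P[:,1]-.04)<.085)&(P[:,2]>.05)&(P[:,2]<.15)]
print(cv2.minEnclosingCircle((q[np.hypot(q[:,0]-.601,q[:,1]-.04)<.074][:,:2]*1000).astype(np.float32)))
E
```

```text
plate z 0.1736 grip z 0.2017 2839
enclosing ((603.5402221679688, 38.9090576171875), 37.751930236816406)
rect ((603.8571166992188, 38.69523620605469), (55.438560485839844, 40.36550521850586), 3.2991204261779785)
tray 793 ((462.13671875, -296.556396484375), (122.70118713378906, 167.19091796875), 23.5360050201416)
((600.9930419921875, 39.95834732055664), 73.93421936035156)
```

View pics/w1c.png

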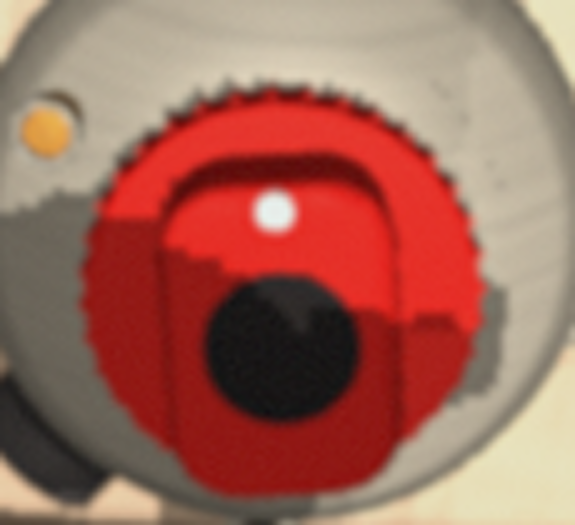

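The wrist view shows the larger red cap on the canister at about (287,193), with its white dot toward +x. I take it to be at (0.602, 0.039) with yaw about 0.058. Next, descend.

```bash
python3 - <<'E'
from h import *
from plant import ctrl
s=ctrl.get_state();print(move(s,[.6022,.0392,.175],-np.pi/2+.056))
E
```

```text
(array([ 0.1354,  0.0014, -0.0012]), array([-0.0153,  0.0018, -0.0015]))
```

Emit:
play_rows:
  claw: [0, 0, 0, 0, 0, 0]
  travel:
    - [0.035, 0.0014, -0.0012]
    - [0.07, 0.0014, -0.0012]
    - [0.1, 0.0014, -0.0012]
    - [0.12, 0.0014, -0.0012]
    - [0.1354, 0.0014, -0.0012]
    - [0.1354, 0.0014, -0.0012]
  dr:
    - [-0.015, 0.002, -0.0015]
    - [-0.015, 0.002, -0.0015]
    - [-0.015, 0.002, -0.0015]
    - [-0.015, 0.002, -0.0015]
    - [-0.015, 0.002, -0.0015]
    - [-0.015, 0.002, -0.0015]

```text
time: 2.8
eef_pos: [0.6005, 0.0399, 0.1724]
tcp_rot: [-0.705, -0.021, 0.708, -0.02]
contact_force: [-0.8, -0.1, 1.0]
opening: 1.002
```

```bash
cat > st.py <<'E'
from h import *
from plant import ctrl
s=ctrl.get_state();print(round(float(s["time"]),2),s["eef_pos"].round(4),"yaw",round(yaw(s),4),"q6",s["qpos"][5].round(3),"F",s["contact_force"].round(2),"M",s["wrist_torque"].round(3),"op",round(float(s["opening"]),3))
E
python3 st.py; python3 - <<'E'
from plant import vision
import cv2
r=vision.read_camera("wrist");cv2.imwrite("pics/w2.png",r["img"][:,:,::-1])
E
```

```text
2.8 [0.6005 0.0399 0.1724] yaw -1.5129 q6 1.411 F [-0.77 -0.09  1.02] M [-0.03   0.     0.061] op 1.002
```

View pics/w2.png

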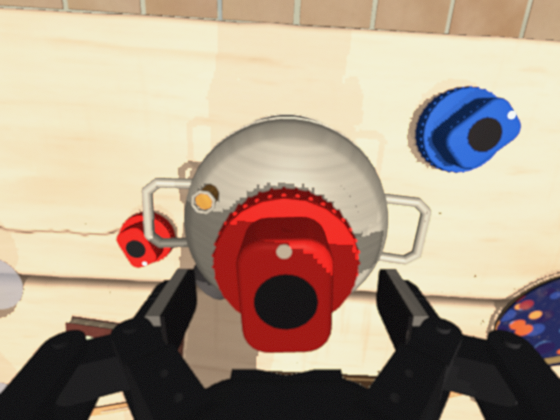

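Emit:
play_rows:
  claw: [100, 255, 255, 255, 255, 255]
  travel:
    - [-0.0015, 0, -0.001]
    - [-0.0015, 0, -0.001]
    - [-0.0015, 0, -0.001]
    - [-0.0015, 0, -0.001]
    - [-0.0015, 0, -0.001]
    - [-0.0015, 0, -0.001]
  dr:
    - [0, 0, 0]
    - [0, 0, 0]
    - [0, 0, 0]
    - [0, 0, 0]
    - [0, 0, 0]
    - [0, 0, 0]
  force: 35

```text
time: 3.45
eef_pos: [0.6035, 0.0398, 0.1775]
tcp_rot: [0.707, 0.02, -0.706, 0.02]
contact_force: [-0.6, 1.2, 5.8]
opening: 0.457
```

```bash
python3 st.py
```

```text
3.45 [0.6035 0.0398 0.1775] yaw -1.5132 q6 1.411 F [-0.62  1.19  5.79] M [ 0.108  0.087 -0.008] op 0.457
```

Emit:
play_rows:
  claw: [255, 255, 255, 255, 255, 255]
  travel:
    - [0, 0, 0]
    - [0, 0, 0]
    - [0, 0, 0]
    - [0, 0, 0]
    - [0, 0, 0]
    - [0, 0, 0]
  dr:
    - [0, 0, 0]
    - [-0.06, 0, 0]
    - [-0.12, 0, 0]
    - [-0.18, 0, 0]
    - [-0.18, 0, 0]
    - [-0.18, 0, 0]

```text
time: 4.05
eef_pos: [0.6035, 0.0395, 0.1781]
tcp_rot: [0.702, 0.084, -0.702, 0.084]
contact_force: [-1.8, -0.3, 5.4]
opening: 0.461
```

```bash
python3 st.py
```

```text
4.05 [0.6035 0.0395 0.1781] yaw -1.3334 q6 1.232 F [-1.8  -0.27  5.35] M [-0.157  0.343  0.042] op 0.461
```

Emit:
play_rows:
  claw: [255, 255, 255, 255]
  travel:
    - [0, 0, 0]
    - [0, 0, 0]
    - [0, 0, 0]
    - [0, 0, 0]
  dr:
    - [-0.05, 0, 0]
    - [-0.1, 0, 0]
    - [-0.15, 0, 0]
    - [-0.2, 0, 0]

```text
time: 4.45
eef_pos: [0.6037, 0.0391, 0.1789]
tcp_rot: [0.691, 0.153, -0.69, 0.155]
contact_force: [-1.4, -0.0, 5.7]
opening: 0.461
```

```bash
python3 st.py;  python3 - <<'E'
from plant import vision
import cv2
r=vision.read_camera("wrist");cv2.imwrite("pics/w3.png",r["img"][:,:,::-1])
E
```

```text
4.45 [0.6037 0.0391 0.1789] yaw -1.132 q6 1.03 F [-1.37 -0.    5.7 ] M [-0.224  0.36  -0.036] op 0.461
```

View pics/w3.png

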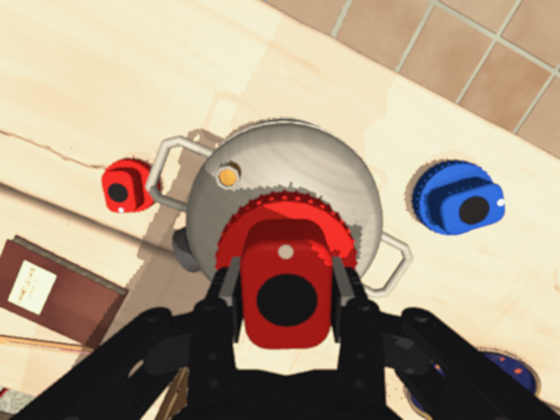

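Emit:
play_rows:
  claw: [255, 255, 255]
  travel:
    - [0, 0, 0]
    - [0, 0, 0]
    - [0, 0, 0]
  dr:
    - [-0.03, 0, 0]
    - [-0.06, 0, 0]
    - [-0.06, 0, 0]

```text
time: 4.8
eef_pos: [0.6037, 0.0391, 0.1793]
tcp_rot: [0.685, 0.174, -0.685, 0.176]
contact_force: [-2.4, 0.9, 5.9]
opening: 0.458
```

```bash
python3 st.py
```

```text
4.8 [0.6037 0.0391 0.1793] yaw -1.071 q6 0.969 F [-2.43  0.89  5.9 ] M [0.005 0.366 0.032] op 0.458
```

Emit:
play_rows:
  claw: [255, 255]
  travel:
    - [0, 0, 0]
    - [0, 0, 0]
  dr:
    - [-0.03, 0, 0]
    - [-0.03, 0, 0]

```text
time: 5.0
eef_pos: [0.6034, 0.0393, 0.1793]
tcp_rot: [0.683, 0.185, -0.682, 0.185]
contact_force: [-2.3, 1.2, 4.8]
opening: 0.46
```

```bash
python3 st.py
```

```text
5.0 [0.6034 0.0393 0.1793] yaw -1.0411 q6 0.939 F [-2.28  1.22  4.84] M [ 0.13   0.44  -0.163] op 0.46
```

Emit:
play_rows:
  claw: [255, 255]
  travel:
    - [0, 0, 0]
    - [0, 0, 0]
  dr:
    - [-0.03, 0, 0]
    - [-0.03, 0, 0]

```text
time: 5.2
eef_pos: [0.6031, 0.0396, 0.1793]
tcp_rot: [-0.68, -0.195, 0.68, -0.195]
contact_force: [-2.4, 1.7, 5.1]
opening: 0.463
```

```bash
python3 st.py
```

```text
5.2 [0.6031 0.0396 0.1793] yaw -1.013 q6 0.911 F [-2.43  1.67  5.13] M [ 0.235  0.527 -0.413] op 0.463
```

Emit:
play_rows:
  claw: [255, 255]
  travel:
    - [0, 0, 0]
    - [0, 0, 0]
  dr:
    - [-0.015, 0, 0]
    - [-0.015, 0, 0]

```text
time: 5.4
eef_pos: [0.6032, 0.0397, 0.1793]
tcp_rot: [0.679, 0.199, -0.678, 0.199]
contact_force: [-1.5, 1.8, 4.4]
opening: 0.458
```

```bash
python3 st.py
```

```text
5.4 [0.6032 0.0397 0.1793] yaw -0.9996 q6 0.897 F [-1.51  1.76  4.44] M [ 0.198  0.309 -0.708] op 0.458
```

Emit:
play_rows:
  claw: [255, 255, 60, 60, 60, 60, 60, 60, 60, 60, 60, 60, 60, 60, 60, 60, 60, 60, 60, 60]
  travel:
    - [0, 0, 0]
    - [0, 0, 0]
    - [0, 0, 0]
    - [0, 0, 0]
    - [-0.003, 0, 0]
    - [-0.006, 0, 0]
    - [-0.006, 0, 0]
    - [-0.006, 0, 0]
    - [-0.006, 0, 0]
    - [-0.006, 0, 0]
    - [-0.006, 0, 0]
    - [-0.006, 0, 0]
    - [-0.006, 0, 0]
    - [-0.006, 0, 0]
    - [-0.006, 0, 0]
    - [-0.006, 0, 0]
    - [-0.006, 0, 0]
    - [-0.006, 0, 0]
    - [-0.006, 0, 0]
    - [-0.006, 0, 0]
  dr:
    - [0.025, 0, 0]
    - [0.025, 0, 0]
    - [0.025, 0, 0]
    - [0.025, 0, 0]
    - [0.025, 0, 0]
    - [0.025, 0, 0]
    - [0.025, 0, 0]
    - [0.025, 0, 0]
    - [0.025, 0, 0]
    - [0.025, 0, 0]
    - [0.025, 0, 0]
    - [0.025, 0, 0]
    - [0.025, 0, 0]
    - [0.025, 0, 0]
    - [0.025, 0, 0]
    - [0.025, 0, 0]
    - [0.025, 0, 0]
    - [0.025, 0, 0]
    - [0.025, 0, 0]
    - [0.025, 0, 0]

```text
time: 7.4
eef_pos: [0.6032, 0.0397, 0.1853]
tcp_rot: [0.681, 0.191, -0.681, 0.19]
contact_force: [-0.7, -0.8, -0.1]
opening: 0.767
```

```bash
python3 st.py;  python3 - <<'E'
from meas import *
from plant import vision
import pickle
r=vision.read_camera("wrist");cv2.imwrite("pics/w4.png",r["img"][:,:,::-1])
meas(r,(.602,.039),.1555)
for n in ("top","scene"):
    q=vision.read_camera(n); 
    P,u,v=pts(q,np.ones(q["img"].shape[:2],bool)); col=q["img"][v,u].astype(int)
    red=(col[:,0]>col[:,1]*1.8+20)
    k=red&(np.hypot(P[:,0]-.602,P[:,1]-.039)<.05)&(P[:,2]>.195)&(P[:,2]<.22)
    print(n,k.sum(),np.median(P[k,2]) if k.any() else None)
E
```

```text
7.4 [0.6032 0.0397 0.1853] yaw -1.0246 q6 0.922 F [-0.75 -0.77 -0.08] M [-0.037  0.005  0.021] op 0.767
plate z 0.176 grip z 0.2041 10252
enclosing ((603.1289672851562, 38.8708610534668), 38.127681732177734)
rect ((607.9317626953125, 38.60015869140625), (62.904327392578125, 74.79794311523438), 67.62932586669922)
top 175 0.20389598087853225
scene 69 0.2047990101651443
```

View pics/w4.png

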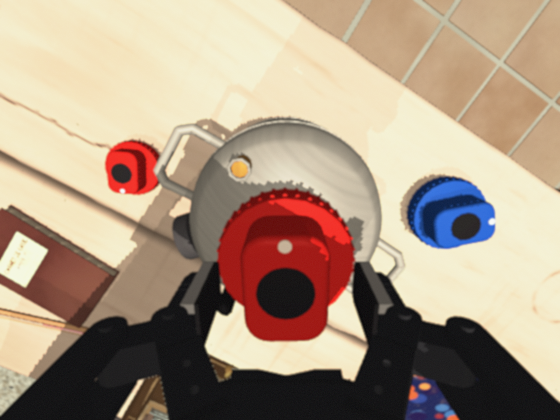

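Emit:
play_rows:
  claw: [60, 60, 60, 60, 60, 60, 60, 60]
  travel:
    - [0, 0, 0]
    - [0, 0, 0]
    - [0, 0, 0]
    - [0, 0, 0]
    - [0, 0, 0]
    - [0, 0, 0]
    - [0, 0, 0]
    - [0, 0, 0]
  dr:
    - [0, 0, 0]
    - [0, 0, 0]
    - [0, 0, 0]
    - [0, 0, 0]
    - [0, 0, 0]
    - [0, 0, 0]
    - [0, 0, 0]
    - [0, 0, 0]

```text
time: 8.35
eef_pos: [0.6032, 0.0397, 0.1853]
tcp_rot: [0.681, 0.191, -0.681, 0.19]
contact_force: [-1.2, 0.4, 0.1]
opening: 0.762
```

```bash
python3 st.py;  python3 - <<'E'
from meas import *
from plant import vision
r=vision.read_camera("wrist")
P,u,v=pts(r,np.ones(r["img"].shape[:2],bool)); col=r["img"][v,u].astype(int)
red=(col[:,0]>col[:,1]*1.8+20)
k=red&(np.hypot(P[:,0]-.603,P[:,1]-.039)<.04)&(abs(P[:,2]-.2041)<.004)
e=cv2.minAreaRect((P[k,:2]*1000).astype(np.float32));print(k.sum(),e,np.radians(e[2]))
E
```

```text
8.35 [0.6032 0.0397 0.1853] yaw -1.0246 q6 0.922 F [-1.19  0.38  0.08] M [-0.061 -0.019 -0.007] op 0.762
6266 ((603.657958984375, 38.923919677734375), (55.08332443237305, 40.045684814453125), 32.17558670043945) 0.5615699266835669
```

Emit:
play_rows:
  claw: [60, 60, 60, 120, 255, 255, 255, 255, 255]
  travel:
    - [0.003, 0, 0]
    - [0.006, 0, 0]
    - [0.007, 0, 0]
    - [0.007, 0, 0]
    - [0.007, 0, 0]
    - [0.007, 0, 0]
    - [0.007, 0, 0]
    - [0.007, 0, 0]
    - [0.007, 0, 0]
  dr:
    - [-0.015, 0, 0]
    - [-0.015, 0, 0]
    - [-0.015, 0, 0]
    - [-0.015, 0, 0]
    - [-0.015, 0, 0]
    - [-0.015, 0, 0]
    - [-0.015, 0, 0]
    - [-0.015, 0, 0]
    - [-0.015, 0, 0]
  force: 60

```text
time: 9.3
eef_pos: [0.6031, 0.0398, 0.1785]
tcp_rot: [0.68, 0.196, -0.679, 0.195]
contact_force: [-1.4, 0.2, 2.3]
opening: 0.452
```

```bash
python3 st.py
```

```text
9.3 [0.6031 0.0398 0.1785] yaw -1.0096 q6 0.907 F [-1.44  0.2   2.29] M [ 0.099  0.283 -0.061] op 0.452
```

Emit:
play_rows:
  claw: [255, 255, 255, 255, 255]
  travel:
    - [0.001, 0, 0]
    - [0.002, 0, 0]
    - [0.003, 0, 0]
    - [0.004, 0, 0]
    - [0.004, 0, 0]
  dr:
    - [0, 0, 0]
    - [0, 0, 0]
    - [0, 0, 0]
    - [0, 0, 0]
    - [0, 0, 0]

```text
time: 9.8
eef_pos: [0.6032, 0.0398, 0.176]
tcp_rot: [0.68, 0.196, -0.679, 0.195]
contact_force: [-4.1, 0.6, 7.5]
opening: 0.456
```

```bash
python3 st.py
```

```text
9.8 [0.6032 0.0398 0.176 ] yaw -1.0096 q6 0.907 F [-4.05  0.56  7.49] M [ 0.177  0.755 -0.053] op 0.456
```

Emit:
play_rows:
  claw: [255, 255, 255, 255, 255, 255]
  travel:
    - [0.002, 0, 0]
    - [0.003, 0, 0]
    - [0.004, 0, 0]
    - [0.005, 0, 0]
    - [0.005, 0, 0]
    - [0.005, 0, 0]
  dr:
    - [0, 0, 0]
    - [0, 0, 0]
    - [0, 0, 0]
    - [0, 0, 0]
    - [0, 0, 0]
    - [0, 0, 0]

```text
time: 10.4
eef_pos: [0.6033, 0.0398, 0.1736]
tcp_rot: [-0.679, -0.196, 0.679, -0.196]
contact_force: [-7.0, 1.2, 11.3]
opening: 0.455
```

```bash
python3 st.py;python3 - <<'E'
from meas import *
from plant import vision
r=vision.read_camera("wrist");cv2.imwrite("pics/w5.png",r["img"][:,:,::-1])
P,u,v=pts(r,np.ones(r["img"].shape[:2],bool)); col=r["img"][v,u].astype(int)
red=(col[:,0]>col[:,1]*1.8+20)
k=red&(np.hypot(P[:,0]-.603,P[:,1]-.039)<.04)&(abs(P[:,2]-.2)<.01)
print(np.median(P[k,2]))
k=red&(np.hypot(P[:,0]-.603,P[:,1]-.039)<.04)&(abs(P[:,2]-.173)<.007)
print(np.median(P[k,2]))
E
```

```text
10.4 [0.6033 0.0398 0.1736] yaw -1.0092 q6 0.907 F [-7.    1.18 11.27] M [ 0.117  1.124 -0.067] op 0.455
0.19907352676545295
0.17107358199641526
```

Emit:
play_rows:
  claw: [255, 255, 255, 255, 255]
  travel:
    - [0.003, -0.0005, 0.0008]
    - [0.0035, -0.0008, 0.0013]
    - [0.004, -0.0008, 0.0013]
    - [0.0045, -0.0008, 0.0013]
    - [0.0045, -0.0008, 0.0013]
  dr:
    - [0, 0, 0]
    - [0, 0, 0]
    - [0, 0, 0]
    - [0, 0, 0]
    - [0, 0, 0]

```text
time: 10.95
eef_pos: [0.6031, 0.0399, 0.1727]
tcp_rot: [0.681, 0.196, -0.678, 0.196]
contact_force: [-5.4, 1.2, 12.3]
opening: 0.451
```

```bash
python3 st.py
```

```text
10.95 [0.6031 0.0399 0.1727] yaw -1.009 q6 0.907 F [-5.4   1.24 12.31] M [ 0.092  0.789 -0.032] op 0.451
```

Emit:
play_rows:
  claw: [255, 255, 255, 255]
  travel:
    - [0.004, -0.0008, 0.0013]
    - [0.004, -0.0008, 0.0013]
    - [0.004, -0.0008, 0.0013]
    - [0.004, -0.0008, 0.0013]
  dr:
    - [-0.02, 0, 0]
    - [-0.04, 0, 0]
    - [-0.06, 0, 0]
    - [-0.06, 0, 0]

```text
time: 11.35
eef_pos: [0.6034, 0.0399, 0.1727]
tcp_rot: [0.676, 0.216, -0.67, 0.217]
contact_force: [-3.0, 1.6, 11.7]
opening: 0.45
```

```bash
python3 st.py
```

```text
11.35 [0.6034 0.0399 0.1727] yaw -0.9486 q6 0.846 F [-3.03  1.59 11.65] M [ 0.152  0.773 -0.028] op 0.45
```

Emit:
play_rows:
  claw: [255, 255, 255, 255]
  travel:
    - [0.0038, -0.0003, 0.0004]
    - [0.0038, -0.0003, 0.0004]
    - [0.0038, -0.0003, 0.0004]
    - [0.0038, -0.0003, 0.0004]
  dr:
    - [-0.05, 0, 0]
    - [-0.1, 0, 0]
    - [-0.15, 0, 0]
    - [-0.15, 0, 0]

```text
time: 11.75
eef_pos: [0.6045, 0.0399, 0.1727]
tcp_rot: [0.659, 0.265, -0.651, 0.268]
contact_force: [-4.3, 1.1, 11.9]
opening: 0.451
```

```bash
python3 st.py;python3 - <<'E'
from meas import *
from plant import vision
r=vision.read_camera("wrist");cv2.imwrite("pics/w6.png",r["img"][:,:,::-1])
P,u,v=pts(r,np.ones(r["img"].shape[:2],bool)); col=r["img"][v,u].astype(int)
red=(col[:,0]>col[:,1]*1.8+20)
k=red&(np.hypot(P[:,0]-.603,P[:,1]-.039)<.04)&(abs(P[:,2]-.2)<.01)
print(np.median(P[k,2]));m=abs(P[:,2]-np.median(P[k,2]))<.004
e=cv2.minAreaRect((P[k&m,:2]*1000).astype(np.float32));print(k.sum(),e,np.radians(e[2]))
E
```

```text
11.75 [0.6045 0.0399 0.1727] yaw -0.7975 q6 0.695 F [-4.27  1.07 11.92] M [0.193 0.845 0.082] op 0.451
0.1982262735430704
7232 ((604.7721557617188, 39.169776916503906), (55.023319244384766, 39.961177825927734), 43.401546478271484) 0.757499886503187
```

View pics/w6.png

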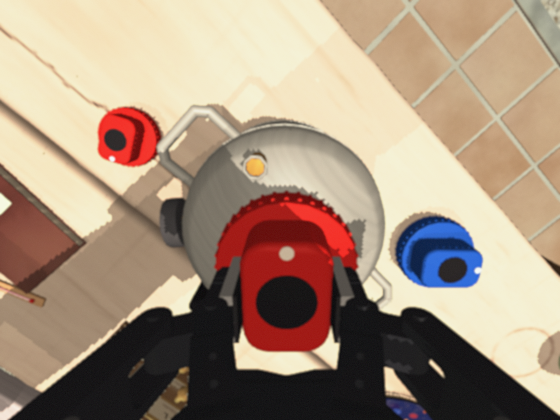

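Emit:
play_rows:
  claw: [255, 255, 255, 255, 255]
  travel:
    - [0.0035, -0.001, 0.001]
    - [0.0035, -0.001, 0.001]
    - [0.003, -0.001, 0.001]
    - [0.003, -0.001, 0.001]
    - [0.003, -0.001, 0.001]
  dr:
    - [-0.06, 0, 0]
    - [-0.12, 0, 0]
    - [-0.18, 0, 0]
    - [-0.24, 0, 0]
    - [-0.24, 0, 0]

```text
time: 12.3
eef_pos: [0.6044, 0.0402, 0.1732]
tcp_rot: [0.623, 0.341, -0.613, 0.346]
contact_force: [-4.8, 0.5, 12.2]
opening: 0.452
```

```bash
python3 st.py; python3 -c "
from h import *
from plant import ctrl
s=ctrl.get_state();print(Ro.from_quat(s['tcp_rot']).as_matrix()[:,0], move(s,s['eef_pos'],yaw(s)))"
```

```text
12.3 [0.6044 0.0402 0.1732] yaw -0.5567 q6 0.454 F [-4.83  0.51 12.23] M [0.254 0.888 0.098] op 0.452
[ 1.61322635e-02  4.30379315e-04 -9.99869774e-01] (array([0., 0., 0.]), array([ 0.0001, -0.0089, -0.0135]))
```

Emit:
play_rows:
  claw: [255, 255, 255]
  travel:
    - [0.002, -0.0008, 0.0005]
    - [0.0015, -0.0008, 0.0005]
    - [0.0015, -0.0008, 0.0005]
  dr:
    - [-0.04, -0.009, -0.0135]
    - [-0.07, -0.009, -0.0135]
    - [-0.07, -0.009, -0.0135]

```text
time: 12.6
eef_pos: [0.6045, 0.04, 0.1738]
tcp_rot: [0.606, 0.364, -0.605, 0.366]
contact_force: [-2.4, 0.8, 6.9]
opening: 0.453
```

```bash
python3 st.py
```

```text
12.6 [0.6045 0.04   0.1738] yaw -0.4862 q6 0.386 F [-2.45  0.8   6.9 ] M [0.15  0.503 0.04 ] op 0.453
```

Emit:
play_rows:
  claw: [255, 255, 255]
  travel:
    - [0.001, -0.0005, 0.0003]
    - [0.001, -0.0005, 0.0003]
    - [0.0005, -0.0005, 0.0003]
  dr:
    - [-0.03, 0, 0]
    - [-0.06, 0, 0]
    - [-0.06, 0, 0]

```text
time: 12.9
eef_pos: [0.6044, 0.0399, 0.1749]
tcp_rot: [0.595, 0.382, -0.593, 0.384]
contact_force: [-2.0, 1.3, 7.5]
opening: 0.451
```

```bash
python3 st.py;python3 - <<'E'
from meas import *
from plant import vision
r=vision.read_camera("wrist");cv2.imwrite("pics/w7.png",r["img"][:,:,::-1])
P,u,v=pts(r,np.ones(r["img"].shape[:2],bool)); col=r["img"][v,u].astype(int)
red=(col[:,0]>col[:,1]*1.8+20)
k=red&(np.hypot(P[:,0]-.603,P[:,1]-.039)<.04)&(abs(P[:,2]-.2)<.01)
print(np.median(P[k,2]));m=abs(P[:,2]-np.median(P[k,2]))<.004
e=cv2.minAreaRect((P[k&m,:2]*1000).astype(np.float32));print(k.sum(),e,np.radians(e[2]))
E
```

```text
12.9 [0.6044 0.0399 0.1749] yaw -0.4254 q6 0.325 F [-1.97  1.26  7.55] M [0.104 0.6   0.051] op 0.451
0.20037211214872053
7365 ((604.5966796875, 39.300079345703125), (55.51313781738281, 39.95050811767578), 65.28274536132812) 1.139398851296231
```

Emit:
play_rows:
  claw: [255, 255, 255, 255, 255]
  travel:
    - [-0.001, 0, 0]
    - [-0.002, 0, 0]
    - [-0.003, 0, 0]
    - [-0.004, 0, 0]
    - [-0.004, 0, 0]
  dr:
    - [0, 0, 0]
    - [0, 0, 0]
    - [0, 0, 0]
    - [0, 0, 0]
    - [0, 0, 0]

```text
time: 13.45
eef_pos: [0.6043, 0.04, 0.1787]
tcp_rot: [0.595, 0.382, -0.593, 0.384]
contact_force: [-1.3, 1.1, 1.3]
opening: 0.456
```

```bash
python3 st.py
```

```text
13.45 [0.6043 0.04   0.1787] yaw -0.4254 q6 0.325 F [-1.26  1.12  1.32] M [0.091 0.328 0.091] op 0.456
```

Emit:
play_rows:
  claw: [255, 255, 255, 255, 255]
  travel:
    - [-0.001, 0, 0]
    - [-0.002, 0, 0]
    - [-0.003, 0, 0]
    - [-0.004, 0, 0]
    - [-0.004, 0, 0]
  dr:
    - [0, 0, 0]
    - [0, 0, 0]
    - [0, 0, 0]
    - [0, 0, 0]
    - [0, 0, 0]

```text
time: 13.95
eef_pos: [0.604, 0.0399, 0.1823]
tcp_rot: [0.595, 0.382, -0.594, 0.384]
contact_force: [0.4, 0.1, -2.5]
opening: 0.452
```

```bash
python3 st.py
```

```text
13.95 [0.604  0.0399 0.1823] yaw -0.4255 q6 0.325 F [ 0.4   0.13 -2.51] M [0.039 0.129 0.028] op 0.452
```

Emit:
play_rows:
  claw: [255, 255, 255, 255]
  travel:
    - [-0.002, 0, 0]
    - [-0.004, 0, 0]
    - [-0.005, 0, 0]
    - [-0.005, 0, 0]
  dr:
    - [0, 0, 0]
    - [0, 0, 0]
    - [0, 0, 0]
    - [0, 0, 0]

```text
time: 14.35
eef_pos: [0.6044, 0.0398, 0.1878]
tcp_rot: [0.595, 0.382, -0.593, 0.384]
contact_force: [0.7, -0.3, -1.6]
opening: 0.448
```

```bash
python3 st.py
```

```text
14.35 [0.6044 0.0398 0.1878] yaw -0.4256 q6 0.325 F [ 0.72 -0.27 -1.63] M [-0.022  0.056 -0.021] op 0.448
```

Free (only the weight remains). Lift straight up 80 mm.

Emit:
play_rows:
  claw: [255, 255, 255, 255, 255, 255, 255, 255]
  travel:
    - [-0.008, 0, 0]
    - [-0.016, 0, 0]
    - [-0.026, 0, 0]
    - [-0.038, 0, 0]
    - [-0.052, 0, 0]
    - [-0.068, 0, 0]
    - [-0.08, 0, 0]
    - [-0.08, 0, 0]
  dr:
    - [0, 0, 0]
    - [0, 0, 0]
    - [0, 0, 0]
    - [0, 0, 0]
    - [0, 0, 0]
    - [0, 0, 0]
    - [0, 0, 0]
    - [0, 0, 0]

```text
time: 15.15
eef_pos: [0.6054, 0.0399, 0.2714]
tcp_rot: [0.597, 0.381, -0.592, 0.386]
contact_force: [1.1, -0.7, -1.6]
opening: 0.455
```

```bash
python3 st.py;python3 - <<'E'
from meas import *
from plant import vision,ctrl
r=vision.read_camera("wrist");a=r["img"]
t=vision.read_camera("top")["img"]
cv2.imwrite("pics/w8.png",np.hstack([a,t])[:,:,::-1][:, :, :].repeat(1,0)) if 0 else cv2.imwrite("pics/w8.png",cv2.resize(np.hstack([a,t])[:,:,::-1],(800,300)))
P,u,v=pts(r,np.ones(a.shape[:2],bool)); col=a[v,u].astype(int)
s=ctrl.get_state();z=s["eef_pos"][2]
red=(col[:,0]>col[:,1]*1.8+20)&(np.hypot(P[:,0]-.604,P[:,1]-.04)<.05)&(P[:,2]>z-.03)
g=red&(P[:,2]>z+.01);print("top z - tcp",np.median(P[g,2])-z)
e=cv2.minAreaRect((P[g,:2]*1000).astype(np.float32));print(e,s["eef_pos"])
print(move(s,[.462,-.2965,z],yaw(s)))
E
```

```text
15.15 [0.6054 0.0399 0.2714] yaw -0.4255 q6 0.325 F [ 1.12 -0.68 -1.57] M [-0.053 -0.043 -0.004] op 0.455
top z - tcp 0.02860180731326817
((605.6661376953125, 39.804405212402344), (56.05094909667969, 56.37271499633789), 17.311534881591797) [0.60411564 0.03993363 0.26817017]
(array([-2.000e-04,  9.500e-03,  3.651e-01]), array([ 0.    , -0.0007, -0.0048]))
```

View pics/w8.png

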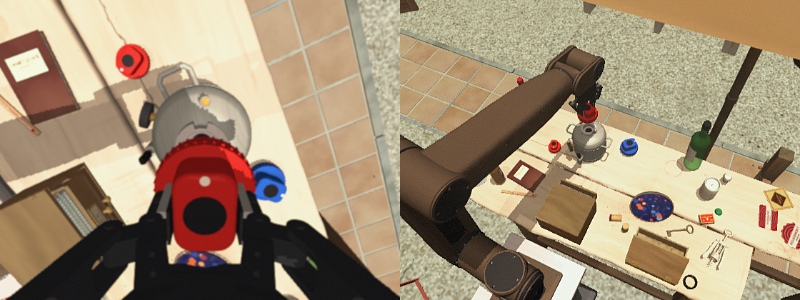

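Emit:
play_rows:
  claw: [255, 255, 255, 255, 255, 255, 255, 255, 255, 255, 255, 255, 255, 255, 255, 255, 255, 255]
  travel:
    - [0, 0, 0.01]
    - [0, 0, 0.03]
    - [0, 0.002, 0.055]
    - [0, 0.003, 0.085]
    - [0, 0.004, 0.115]
    - [0, 0.005, 0.145]
    - [0, 0.006, 0.175]
    - [0, 0.007, 0.205]
    - [0, 0.008, 0.235]
    - [0, 0.009, 0.265]
    - [0, 0.0095, 0.295]
    - [0.01, 0.0095, 0.32]
    - [0.025, 0.0095, 0.34]
    - [0.045, 0.0095, 0.355]
    - [0.065, 0.0095, 0.365]
    - [0.085, 0.0095, 0.365]
    - [0.1, 0.0095, 0.365]
    - [0.1, 0.0095, 0.365]
  dr:
    - [0, -0.0007, -0.005]
    - [0, -0.0007, -0.005]
    - [0, -0.0007, -0.005]
    - [0, -0.0007, -0.005]
    - [0, -0.0007, -0.005]
    - [0, -0.0007, -0.005]
    - [0, -0.0007, -0.005]
    - [0, -0.0007, -0.005]
    - [0, -0.0007, -0.005]
    - [0, -0.0007, -0.005]
    - [0, -0.0007, -0.005]
    - [0, -0.0007, -0.005]
    - [0, -0.0007, -0.005]
    - [0, -0.0007, -0.005]
    - [0, -0.0007, -0.005]
    - [0, -0.0007, -0.005]
    - [0, -0.0007, -0.005]
    - [0, -0.0007, -0.005]

```text
time: 17.05
eef_pos: [0.4606, -0.2952, 0.1644]
tcp_rot: [-0.594, -0.385, 0.595, -0.381]
contact_force: [-0.8, -0.2, -1.8]
opening: 0.455
```

```bash
python3 st.py;python3 - <<'E'
from meas import *
from plant import vision,ctrl
for n in ("wrist","top"):
    r=vision.read_camera(n);a=r["img"]
    P,u,v=pts(r,np.ones(a.shape[:2],bool)); col=a[v,u].astype(int)
    s=ctrl.get_state();p=s["eef_pos"];z=p[2]
    red=(col[:,0]>col[:,1]*1.8+20)&(np.hypot(P[:,0]-p[0],P[:,1]-p[1])<.05)&(P[:,2]>z-.03)
    g=red&(abs(P[:,2]-z-.029)<.006);print(n,"top z - tcp",np.median(P[g,2])-z, cv2.minAreaRect((P[g,:2]*1000).astype(np.float32)),p)
    cv2.imwrite(f"pics/{n}9.png",a[:,:,::-1])
    m=(np.hypot(P[:,0]-.46,P[:,1]+.296)<.1)&(P[:,2]>.0075)&(P[:,2]<.016)
    for it in range(3):
        q=P[m][:,:2]; e=cv2.fitEllipse((q*1000).astype(np.float32))
        (cx,cy),(A_,b),th=e; t=np.radians(th); Q=P[:,:2]*1000-[cx,cy]
        A=Q@[np.cos(t),np.sin(t)];B=Q@[-np.sin(t),np.cos(t)]
        f=np.hypot(A/(A_/2),B/(b/2)); m=(abs(f-1)<.09)&(P[:,2]>.0065)&(P[:,2]<.018)
    print("tray",m.sum(),e)
s=ctrl.get_state()
print(move(s,[.462,-.2965,s["eef_pos"][2]],yaw(s)))
E
```

```text
17.05 [ 0.4606 -0.2952  0.1644] yaw -0.4259 q6 -0.329 F [-0.82 -0.21 -1.84] M [ 0.033 -0.033 -0.001] op 0.455
wrist top z - tcp 0.02379320522115075 ((461.0954284667969, -296.1217041015625), (53.94986343383789, 39.01948547363281), 66.11622619628906) [ 0.461604   -0.295863    0.16634159]
tray 1445 ((461.8050231933594, -296.3761291503906), (121.7708740234375, 166.8953399658203), 23.964195251464844)
top top z - tcp 0.025045660873006192 ((452.21588134765625, -312.71954345703125), (21.4719181060791, 37.58378219604492), 69.0340576171875) [ 0.46243822 -0.29643773  0.16783623]
tray 190 ((459.7900085449219, -296.59759521484375), (122.481689453125, 166.3279571533203), 24.80171012878418)
(array([ 0.    , -0.0004,  0.0002]), array([-0.    , -0.0002,  0.0008]))
```

View pics/top9.png

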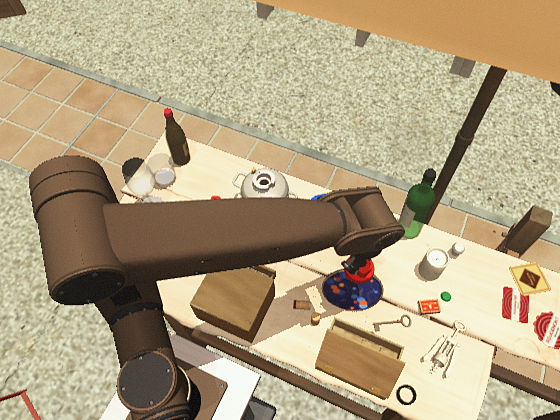

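View pics/wrist9.png

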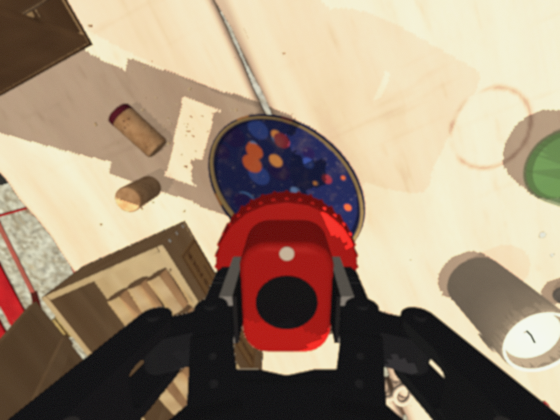

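Emit:
play_rows:
  claw: [255, 255, 255, 255, 255, 255, 255, 255, 255, 255]
  travel:
    - [0.015, 0, 0]
    - [0.035, 0, 0]
    - [0.055, 0, 0]
    - [0.075, 0, 0]
    - [0.09, 0, 0]
    - [0.102, 0, 0]
    - [0.11, 0, 0]
    - [0.115, 0, 0]
    - [0.115, 0, 0]
    - [0.115, 0, 0]
  dr:
    - [0, 0, 0.001]
    - [0, 0, 0.001]
    - [0, 0, 0.001]
    - [0, 0, 0.001]
    - [0, 0, 0.001]
    - [0, 0, 0.001]
    - [0, 0, 0.001]
    - [0, 0, 0.001]
    - [0, 0, 0.001]
    - [0, 0, 0.001]

```text
time: 18.15
eef_pos: [0.4628, -0.2968, 0.0535]
tcp_rot: [0.594, 0.383, -0.594, 0.384]
contact_force: [-0.1, -0.2, -2.1]
opening: 0.451
```

```bash
python3 st.py;python3 - <<'E'
from meas import *
from plant import vision,ctrl
r=vision.read_camera("wrist");a=r["img"]
P,u,v=pts(r,np.ones(a.shape[:2],bool)); col=a[v,u].astype(int)
s=ctrl.get_state();p=s["eef_pos"];z=p[2]
red=(col[:,0]>col[:,1]*1.8+20)&(np.hypot(P[:,0]-p[0],P[:,1]-p[1])<.05)&(P[:,2]>z-.03)
g=red&(abs(P[:,2]-z-.026)<.006);print("top z - tcp",np.median(P[g,2])-z, cv2.minAreaRect((P[g,:2]*1000).astype(np.float32)),p)
print(move(s,[.462,-.2965,z],yaw(s)))
t=vision.read_camera("scene")["img"];cv2.imwrite("pics/s10.png",cv2.resize(t[200:340,240:440,::-1],None,fx=4,fy=4,interpolation=cv2.INTER_CUBIC))
E
```

```text
18.15 [ 0.4628 -0.2968  0.0535] yaw -0.4253 q6 -0.33 F [-0.1  -0.21 -2.08] M [-0.005 -0.003  0.038] op 0.451
top z - tcp 0.025308310769187575 ((462.9308166503906, -297.5556335449219), (55.78877639770508, 40.2537841796875), 65.39325714111328) [ 0.46287078 -0.29685609  0.05365735]
(array([-0.    , -0.0009,  0.    ]), array([-0.    ,  0.0004, -0.0017]))
```

View pics/s10.png

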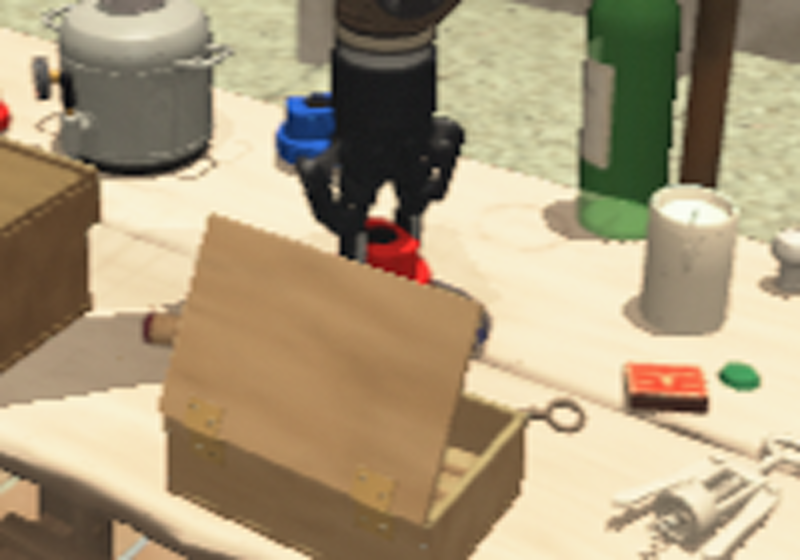

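Emit:
play_rows:
  claw: [255, 255, 255, 255, 255, 255]
  travel:
    - [0.003, -0.001, 0]
    - [0.006, -0.001, 0]
    - [0.009, -0.001, 0]
    - [0.011, -0.001, 0]
    - [0.0125, -0.001, 0]
    - [0.0125, -0.001, 0]
  dr:
    - [0, 0, -0.0015]
    - [0, 0, -0.0015]
    - [0, 0, -0.0015]
    - [0, 0, -0.0015]
    - [0, 0, -0.0015]
    - [0, 0, -0.0015]

```text
time: 18.85
eef_pos: [0.4618, -0.2963, 0.0408]
tcp_rot: [-0.594, -0.383, 0.594, -0.383]
contact_force: [0.2, 0.3, -1.3]
opening: 0.454
```

```bash
python3 st.py
```

```text
18.85 [ 0.4618 -0.2963  0.0408] yaw -0.4254 q6 -0.33 F [ 0.16  0.32 -1.29] M [-0.058 -0.043  0.074] op 0.454
```

Emit:
play_rows:
  claw: [255, 255, 255]
  travel:
    - [0.0007, 0, 0]
    - [0.0014, 0, 0]
    - [0.0014, 0, 0]
  dr:
    - [0, 0, 0]
    - [0, 0, 0]
    - [0, 0, 0]

```text
time: 19.15
eef_pos: [0.4618, -0.2963, 0.0393]
tcp_rot: [-0.594, -0.383, 0.594, -0.383]
contact_force: [0.0, 0.1, -2.5]
opening: 0.451
```

```bash
python3 st.py
```

```text
19.15 [ 0.4618 -0.2963  0.0393] yaw -0.4254 q6 -0.33 F [ 0.04  0.1  -2.5 ] M [0.047 0.012 0.005] op 0.451
```

Emit:
play_rows:
  claw: [255, 255, 255]
  travel:
    - [0.0005, 0, 0]
    - [0.001, 0, 0]
    - [0.001, 0, 0]
  dr:
    - [0, 0, 0]
    - [0, 0, 0]
    - [0, 0, 0]

```text
time: 19.45
eef_pos: [0.4617, -0.2963, 0.0383]
tcp_rot: [-0.594, -0.383, 0.594, -0.383]
contact_force: [0.4, 0.4, -2.5]
opening: 0.455
```

```bash
python3 st.py
```

```text
19.45 [ 0.4617 -0.2963  0.0383] yaw -0.4254 q6 -0.33 F [ 0.39  0.41 -2.54] M [-0.026  0.018 -0.02 ] op 0.455
```

Emit:
play_rows:
  claw: [255, 255, 255]
  travel:
    - [0.0005, 0, 0]
    - [0.001, 0, 0]
    - [0.001, 0, 0]
  dr:
    - [0, 0, 0]
    - [0, 0, 0]
    - [0, 0, 0]

```text
time: 19.75
eef_pos: [0.4618, -0.2963, 0.0377]
tcp_rot: [-0.594, -0.383, 0.594, -0.383]
contact_force: [-1.0, 1.2, 2.6]
opening: 0.456
```

```bash
python3 st.py
```

```text
19.75 [ 0.4618 -0.2963  0.0377] yaw -0.4252 q6 -0.33 F [-1.04  1.21  2.55] M [ 0.144  0.198 -0.031] op 0.456
```

Contact with the tray at about 5 N. Release.

Emit:
play_rows:
  claw: [120, 110, 90, 60, 30, 0, 0, 0, 0, 0, 0, 0, 0, 0, 0]
  travel:
    - [0, 0, 0]
    - [0, 0, 0]
    - [0, 0, 0]
    - [0, 0, 0]
    - [0, 0, 0]
    - [0, 0, 0]
    - [-0.003, 0, 0]
    - [-0.01, 0, 0]
    - [-0.02, 0, 0]
    - [-0.04, 0, 0]
    - [-0.07, 0, 0]
    - [-0.1, 0, 0]
    - [-0.14, 0, 0]
    - [-0.17, 0, 0]
    - [-0.17, 0, 0]
  dr:
    - [0, 0, 0]
    - [0, 0, 0]
    - [0, 0, 0]
    - [0, 0, 0]
    - [0, 0, 0]
    - [0, 0, 0]
    - [0, 0, 0]
    - [0, 0, 0]
    - [0, 0, 0]
    - [0, 0, 0]
    - [0, 0, 0]
    - [0, 0, 0]
    - [0, 0, 0]
    - [0, 0, 0]
    - [0, 0, 0]

```text
time: 21.25
eef_pos: [0.4644, -0.2986, 0.2151]
tcp_rot: [0.595, 0.379, -0.593, 0.387]
contact_force: [-0.7, -1.1, 1.1]
opening: 1.005
```

```bash
python3 st.py;python3 - <<'E'
from meas import *
from plant import vision,ctrl
for n in ("wrist","top"):
    r=vision.read_camera(n);a=r["img"]
    P,u,v=pts(r,np.ones(a.shape[:2],bool)); col=a[v,u].astype(int)
    red=(col[:,0]>col[:,1]*1.8+20)&(np.hypot(P[:,0]-.462,P[:,1]+.2965)<.05)
    g=red&(P[:,2]>.055);print(n,"top z",np.median(P[g,2]), cv2.minAreaRect((P[g,:2]*1000).astype(np.float32)))
    pl=red&(abs(P[:,2]-.036)<.005);print(np.median(P[pl,2]),cv2.minEnclosingCircle((P[pl,:2]*1000).astype(np.float32)))
    print(np.linalg.lstsq(np.c_[P[g,:2],np.ones(g.sum())],P[g,2],rcond=None)[0])
    cv2.imwrite(f"pics/{n}11.png",a[:,:,::-1])
E
```

```text
21.25 [ 0.4644 -0.2986  0.2151] yaw -0.4251 q6 -0.33 F [-0.68 -1.05  1.11] M [-0.013 -0.012 -0.024] op 1.005
wrist top z 0.06316098198217235 ((473.97735595703125, -302.7432861328125), (55.61547088623047, 66.63552856445312), 66.29296112060547)
0.03519764889670205 ((462.0329895019531, -297.7427062988281), 38.081180572509766)
[ 0.32987571 -0.22623075 -0.15539283]
top top z 0.06353336952333988 ((458.3535461425781, -297.6887512207031), (56.04723358154297, 41.16376495361328), 70.20028686523438)
0.03579514005915302 ((459.3825988769531, -298.14581298828125), 37.69445037841797)
[5.48401698e-02 6.98872374e-05 3.83253038e-02]
```

View pics/wrist11.png

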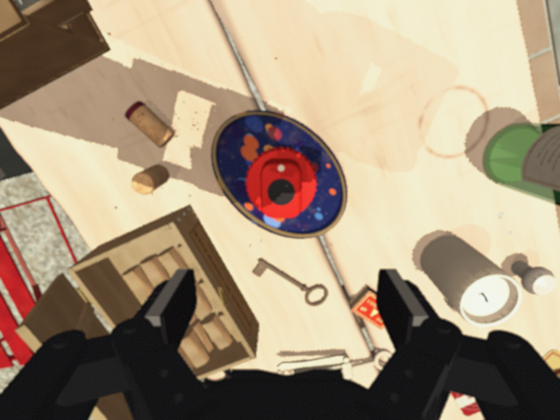

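View pics/top11.png

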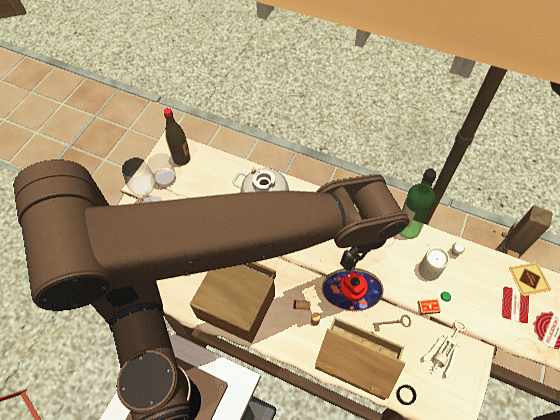

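The cap stands upright at wrist pixel (281,182), in the middle of the tray. The neck is open and the bystanders are unmoved. I'll let the arm settle, then hand in.

Emit:
play_rows:
  claw: [0, 0, 0, 0]
  travel:
    - [0, 0, 0]
    - [0, 0, 0]
    - [0, 0, 0]
    - [0, 0, 0]
  dr:
    - [0, 0, 0]
    - [0, 0, 0]
    - [0, 0, 0]
    - [0, 0, 0]

```text
time: 21.75
eef_pos: [0.462, -0.2964, 0.2085]
tcp_rot: [-0.594, -0.383, 0.594, -0.383]
contact_force: [0.3, -0.6, -0.1]
opening: 0.996
```

```bash
python3 st.py; python3 -c "
from plant import ctrl
print(ctrl.sign_off())"
```

```text
21.75 [ 0.462  -0.2964  0.2085] yaw -0.4252 q6 -0.33 F [ 0.34 -0.59 -0.14] M [-0.031  0.025 -0.046] op 0.996
the job is handed in; nothing more can be done
None
```

The red pressure cap is off the dispenser and stands upright in the middle of the oval tray. I handed the job in at 21.75 s.

- **First stop:** I turned the cap about 0.50 rad anticlockwise and felt the stop at up to about 0.7 N m. I then backed the hand off slightly and let go. The cap rose 2.4 mm into the notch and I left it there for more than 2.5 s.
- **Coming free:** I gripped it again and pressed it down about 6 mm (12 N). I turned it about 0.64 rad past the stop without feeling the end stop, and lifted it off once only its weight remained.
- **Setting down:** It touched the tray with about 5 N, and I then let go and backed away.

**Last checks:**
- **Position:** In the wrist view the cap's centre was at (0.462, -0.298) and the tray's centre at (0.462, -0.296). The top camera agreed within about 3 mm.
- **Upright:** The cap's top plate was at about 36 mm, the height expected when it stands on its seal.
- **Robot and bystanders:** The gripper was open and touching nothing, with contact forces within noise. The bystanders looked unmoved in the pictures; I did not measure them.
- **Failed check:** A tilt fit on the top of the grip gave no usable result, as stray pixels got into the wrist view. That the cap is upright rests on its height and the pictures.
- **Sideways load:** The hand took up to 7 N sideways while pressing the cap down. I eased it by shifting the hand slightly.

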